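Seat the lens door of a traffic signal and start its hand screw

TASK

Press the signal's lens door down by its black frame, never by the green lens, until it is fully seated, leaving everything else on the bench where it lies. Then start its orange hand screw: turn it backward (anticlockwise from above) until you feel the thread drop, then forward (clockwise) one full turn from there. Finish while holding it: still gripping the knob, not letting go, with the screw started and the door shut.

Things in the scene. Friction and masses are not known exactly. Their poses are not given: they have to be found in the camera images.
- housing: Grey box of one traffic-signal section on its back, fixed to the bench in a cradle: 250 x 250 mm, rim 120 mm above the bench. Origin: centre of its underside, on the bench; z up. The door's hinge runs along x on its +y side, 125 mm from the centre; the hand screw's axis is on the -y side, 152 mm from the centre. Timber battens 22 mm high along both x sides.
- lens_door (a joint): Opening angle of the black lens door, a plate 256 x 252 x 12 mm on the rim, rad: 0 is fully seated (top face 132 mm above the bench), a firm stop. It starts 0.08 to 0.14 ajar. The hinge axis is 120 mm above the bench and stiff: the door stays where it is left; about 4 N down near a free corner moves it.
- door_corner (a point): Point on the top face of the door frame near its free corner on the housing's +x side, clear of the lens: a good place to press. With the door shut it lies at x +90, y -110 mm of the housing; the other free corner is its mirror at x -90.
- lens: Green domed lens in the middle of the door, 200 mm across, standing 22 mm above the door's face, in a black ring 220 mm across and 6 mm high. Origin at the centre of its underside. Not to be pressed.
- knob: Knob of the hand screw, to grip: orange ridged cylinder 34 mm across, 30 mm tall, over an ear outside the door's free edge; captive in the door, about 80 g with the screw. Origin: its middle, on the screw axis; z up; a white rib on top points along x, towards the lead of its thread. Door shut: origin 162 mm + screw_lift above the bench, the ear's top face 132 mm.
- screw_lift (a joint): Height of the captive screw in the door, m, up positive, -0.0105 to 0.0075; door ajar, it hangs at the bottom. Door shut, it rests on the boss's thread: right hand, lead 5 mm. Turned back it climbs 0.8 mm per rad to +0.005; past the thread's end it drops 5 mm, to 0, if let go or lightly pushed down. Then forward it sinks 5 mm a turn, to -0.005 after one (up to 1.4 mm of play upward).
- screw_turn (a joint): Turning angle of the hand screw in the door, rad, anticlockwise from above (backward) positive, counting on over several turns. From the start it takes between 0.9 and 2.1 rad backward to reach the drop. It turns with very little torque.
- thread_lead (a point): Lead (leading end) of the screw's own thread, hidden below the door: 8.5 mm from the screw axis on the side of the knob's white rib, 60 mm below the knob's middle.
- boss: Grey threaded boss, 34 mm across, 45 mm tall, fixed to the housing's side under the door's ear, on the screw's axis. Origin: centre of its underside; z up. Its x axis points at the top end of its thread: the screw drops when its lead, turning backward, passes this direction. Its angle differs from housing to housing.
- drill: Cordless drill standing on its battery, 75 x 160 x 196 mm, origin under it. To be left alone.
- screwdriver: Screwdriver with a blue handle lying on the bench. To be left alone.
- wrench: Steel wrench lying on the bench. To be left alone.
- tray: Blue tray of small hardware, 160 x 110 x 35 mm, origin under its centre. To be left alone.
- visor: Black half-round signal visor, 170 mm long, 215 mm wide, 125 mm high, origin under it. To be left alone.
- spare_lens: Amber spare lens lying flat, 200 mm across, 28 mm high, origin under it. To be left alone.
- grease_tin: Yellow tin, 72 mm across, 55 mm high, origin under it. To be left alone.

How it is judged:
On the way, in this order (a step that is already met when the one before it is completed fails the run):
1. the lens door is pressed fully down on the housing (value of joint lens_door below 0.01 rad), for 0.2 s.
2. the screw is turned backward up to the end of the thread (value of joint lens_door below 0.012 rad and value of joint screw_lift above 0.004 m and x of thread_lead in the frame of boss above 0.0079 m), for 0.02 s.
3. the thread has dropped (value of joint lens_door below 0.012 rad and value of joint screw_lift below 0.0017 m and x of thread_lead in the frame of boss above -0.001 m and y of thread_lead in the frame of boss above -0.001 m), for 0.05 s.
At the end, for the whole second after the job is handed in: Door seated (joint under 0.01 rad); the screw started, its lead one turn past the thread's start within about a third of a turn (screw_lift between -7.2 and -2.2 mm), still, and gripped by the fingers with over 2 N (value of joint lens_door below 0.01 rad and value of joint screw_lift between -0.0072 and -0.0022 m and x of thread_lead in the frame of boss above -0.005 m and velocity of joint screw_turn between -0.2 and 0.2 rad/s and contact force between the fingers and knob above 2 N); the arm keeps its last pose, push and grip.
It fails at once if the lens was pressed (contact force between any of the fingers, the arm and lens above 3 N).
It fails at once if something else on the bench was moved by more than 3 cm (distance of any of drill, screwdriver, wrench, tray, visor, spare_lens, grease_tin from where it was at the start of the episode above 0.03 m).
It also fails if it takes over 72 s, if anything falls off the work surface, if the arm or the gripper's body presses on something with over 40 N, if the wrist force passes 120 N, or if a joint passes its speed limit or range.

ROBOT

A 7-joint arm with a two-finger parallel gripper is mounted at the origin on the work surface. World frame = base frame: x ahead of the robot, y to its left, z up, the work surface at z = 0. Lengths are in m, angles in rad, forces in N, time in s.
With the tool pointing down it reaches from about 0.425 to 0.925 m from the base axis. Payload 6.8 kg.
Tool frame: the origin (TCP) lies on the centre line of the jaws, within the pads' length; the fingertips stand bot.tip_reach ahead of it and the grasp point (between the pads) lies 3 mm ahead of it (bot.tip_reach is the distance from the TCP to the fingertips, in m); z points along the fingers, y is the line along which they close (so a half turn about z gives the same grasp; the last joint's range is limited). The gripper opens to 85 mm and grips with 20 to 120 N. Pads are 22 mm wide; open, the fingers measure 114 mm over their backs; the gripper's body (76 mm by 85 mm) begins 54 mm behind the grasp point. The pads swing forward as they close: fully open they stand 13 mm farther back than shut.
Start: joints at [1.237, 0.477, 0.022, 1.555, -0.011, 1.109, -0.083], TCP at [0.151, -0.658, 0.253] pointing down, gripper open.
Joint ranges: [-2.96, 2.96], [-0.34, 2.1], [-1.41, 1.46], [0.24, 2.44], [-1.37, 4.51], [0.17, 1.92], [-2.96, 2.96]. Speed limits (rad/s): [2.39, 2.39, 3.14, 3.14, 3.14, 3.14, 3.14].

INTERFACE

Orientations are given as a unit quaternion [w, x, y, z].
In Python, from station import bot gives the robot as it stands.
- The arm moves only by the tool jog_arm, never from a script. Its argument "deltas" is a list of rows, each a list of 7 numbers: the shift along the world's x, y, z in m, then the turn, a rotation vector about the world's x, y, z in rad, then the opening, from 0 (shut) to 1 (fully open). In form: [[x, y, z, rx, ry, rz, grip], ...]. A call has 1 to 10 rows; each row shifts and turns the commanded pose from where the row before left it; what a row does not reach is not made up. A row lasts 1/10 s, in which the tool goes at most 50 mm and 8.59 degrees, less where a joint would pass 70% of its speed; a pose out of reach is approached as far as the arm can. A call with a gripper value outside its range is refused whole. The fingers move at their own pace and stop on an object; "newtons" is the grip in N (left out, the last holds). Time passes only in rows, so rows that do not move let the fingers close. It gives the time, the measured TCP pose, the force, the opening and the grip force at its end, in the units of the state.
- bot.get_obs(): the state, without advancing time (a new reading comes with each control period).
- bot.read_camera(name): name is "scene" or "top" or "wrist"; returns a dict with "img" (480x640x3 uint8, red, green, blue), "K" (3x3 intrinsics, pixels), "eye" and "attitude" of the camera in the world. Camera axes: x right, y down, z forward; pixel columns grow to the right and rows downward; lengths in m; the calibration is good to about 2 mm. A picture is of the moment at which its call begins. There is no depth.
- bot.hand_in(): hands the job in; it is judged then, once.
The state is a dict: "t": time; "q": joint angles; "joint_vel": joint speeds; "joint_torque": joint torques, N m; "eef_pos": TCP position; "tool_rot": TCP orientation; "contact_force": force on the tool from outside, world axes, zero at the start; "torque": the same for the moment, N m; "gripper_width": opening from 0.0 (shut) to 1.0 (fully open); "grasp_force": force on a finger pad.
Only numpy, scipy, OpenCV 4.12 (cv2) and the standard library are available. Lean on these libraries where they do the work, as an engineer would, in place of code of your own. Each camera call takes 0.05 s, during which the arm holds its last target. There are 200 camera calls.

## Working session

There is one attempt and no reset: what is moved stays moved. The work goes in short steps, Python scripts to look and compute and a tool call to move; the robot and the scene stay as the last step left them, time stands still between calls to the robot, and variables do not carry over. Pictures are saved under pics/ and viewed, at most 10 in all, crops included, and the job is handed in when it is done.

Besides the shell and the picture viewer there is one more tool, called after "Request:" as a command line: name --pt "numbers of a row" for each row, then --argument value for the rest. jog_arm: Moves the arm, as the interface text tells. Its arguments: {"type":"object","properties":{"deltas":{"type":"array"},"newtons":{"type":"number"}},"required":["deltas"]}

```bash
mkdir -p pics; cat > h.py <<'E'
from station import bot
import numpy as np, cv2
def R(a):
    a=np.array(a,float)
    if a.shape==(3,3): return a
    w,x,y,z=a
    from scipy.spatial.transform import Rotation as S
    return S.from_quat([x,y,z,w]).as_matrix()
def ray(c,u,v,z):
    d=R(c["attitude"])@np.linalg.inv(c["K"])@[u,v,1]; e=np.array(c["eye"])
    return e+d*(z-e[2])/d[2]
def proj(c,p):
    q=c["K"]@(R(c["attitude"]).T@(np.array(p)-c["eye"])); return q[:2]/q[2]
E
python3 - <<'E'
from h import *
import pickle
for n in ["scene","top"]:
    c=bot.read_camera(n); cv2.imwrite(f"pics/{n}0.png",c["img"][:,:,::-1]); pickle.dump(c,open(n+"0.pkl","wb"))
    print(n,c["eye"],c["attitude"],c["K"])
print(bot.get_obs(),bot.tip_reach)
E
```

```text
scene [ 1.15937124 -0.24153827  1.15837204] [-0.23836531  0.79655432  0.53018605 -0.16609014] [[550.0727961    0.         317.25361939]
 [  0.         550.0727961  240.63106403]
 [  0.           0.           1.        ]]
top [0.37863362 0.01993069 1.91472463] [ 0.02458441 -0.70262036  0.71076151 -0.02320149] [[602.32222466   0.         306.09611299]
 [  0.         602.32222466 238.77859973]
 [  0.           0.           1.        ]]
{'t': 0.1, 'q': array([ 1.23690508,  0.47774026,  0.02233783,  1.55632196, -0.01149779,
        1.10929751, -0.08309404]), 'joint_vel': array([ 0.00127026, -0.00138784, -0.00095077, -0.0009327 ,  0.00177324,
        0.00127049,  0.00030097]), 'joint_torque': array([ 4.60948795e-03, -5.97759926e+01,  1.61329519e+00, -2.81955171e+01,
        1.27759823e-02,  4.95761502e-03,  8.65871982e-06]), 'eef_pos': array([ 0.15100455, -0.65739655,  0.25242044]), 'tool_rot': array([-8.05388034e-04,  9.93631943e-01,  1.12671605e-01, -1.51329037e-04]), 'contact_force': array([ 0.06543356, -1.10972212, -0.67383667]), 'torque': array([ 0.00479777, -0.06708139, -0.01321248]), 'grasp_force': 0.0, 'gripper_width': 0.9991347394498544} 0.022
```

View pics/top0.png

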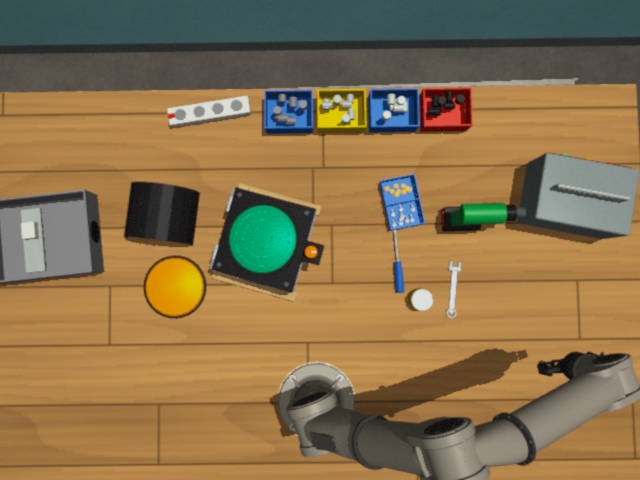

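View pics/scene0.png

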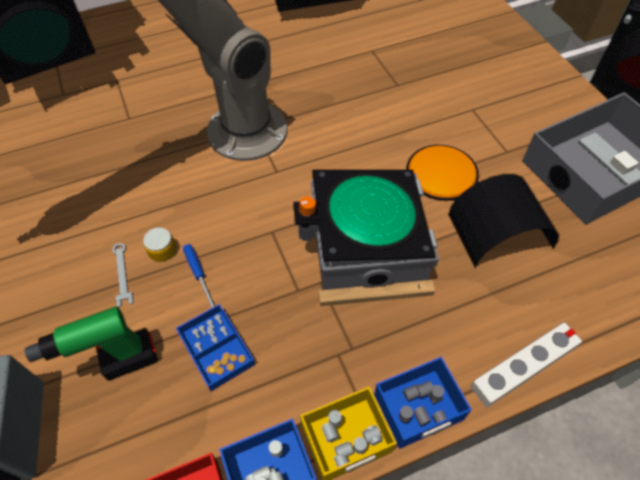

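The top view shows the housing around (263,240) with the knob at (312,252). Its +y side points image-left, which is world +y, and the bench around the knob is clear. Next I'll fit the housing pose and door angle from the green and orange blobs in both cameras.

```bash
cat > fit.py <<'E'
from h import *
import pickle
from scipy.optimize import least_squares
cs=[pickle.load(open(n+"0.pkl","rb")) for n in("scene","top")]
def blob(c,lo,hi,near):
    hsv=cv2.cvtColor(c["img"],cv2.COLOR_RGB2HSV); m=cv2.inRange(hsv,lo,hi)
    n,l,s,ce=cv2.connectedComponentsWithStats(m)
    i=min((i for i in range(1,n) if s[i,4]>15),key=lambda i:np.hypot(*(ce[i]-near)))
    return ce[i],s[i,4]
meas=[]
for c,gn,kn in zip(cs,[(372,210),(263,240)],[(307,205),(312,252)]):
    for b in (blob(c,(65,80,40),(95,255,255),gn),blob(c,(3,170,90),(17,255,255),kn)): print(b); meas.append(b)
t=np.linspace(0,2*np.pi,60,endpoint=False)
cyl=lambda r,z:np.c_[r*np.cos(t),r*np.sin(t),0*t+z]
lens=np.vstack([cyl(100,6),cyl(97,10),cyl(75,17),cyl(40,21)])/1e3+[0,0,.012]; 
knob=np.vstack([cyl(17,-15),cyl(17,15)])/1e3+[0,-.152,.0315]
def world(p,P):
    x,y,a,d=p; q=np.array(P)-[0,.125,0]
    cd,sd=np.cos(d),np.sin(d)   # free edge (-y) goes up
    q=np.c_[q[:,0],q[:,1]*cd+q[:,2]*sd,-q[:,1]*sd+q[:,2]*cd]+[0,.125,.12]
    return np.c_[x+q[:,0]*np.cos(a)-q[:,1]*np.sin(a),y+q[:,0]*np.sin(a)+q[:,1]*np.cos(a),q[:,2]]
def pred(p):
    o=[]
    for c in cs:
        for P in(lens,knob):
            h=cv2.convexHull(np.array([proj(c,w) for w in world(p,P)],np.float32)); m=cv2.moments(h)
            o.append((m["m10"]/m["m00"],m["m01"]/m["m00"],m["m00"]))
    return np.array(o)
if __name__=="__main__":
    M=np.array([m[0] for m in meas])
    r=least_squares(lambda p:(pred(p)[:,:2]-M).ravel(),[.38,.16,-.25,.1],diff_step=1e-3)
    p=r.x; print(p,"\nres",r.fun.round(2),"area",pred(p)[:,2].round())
    s=p.copy(); s[3]=0
    for n,P in dict(cornP=[.09,-.11,.012],cornM=[-.09,-.11,.012],knob=[0,-.152,.042]).items():
        print(n,world(p,[P])[0].round(4),world(s,[P])[0].round(4), np.hypot(*world(s,[P])[0][:2]).round(3))
    c=cs[0]; im=c["img"][160:270,270:450,::-1]; im=cv2.resize(im,None,fx=4,fy=4,interpolation=cv2.INTER_CUBIC)
    for P in([.128,-.126,.012],[-.128,-.126,.012],[.128,.126,.012],[-.128,.126,.012],[.09,-.11,.012],[-.09,-.11,.012]):
        u=(proj(c,world(p,[P])[0])-[270,160])*4; cv2.circle(im,tuple(int(v) for v in u),4,(0,0,255),-1)
    cv2.imwrite("pics/fit.png",im)
E
python3 fit.py
```

```text
(array([371.86118923, 210.28143833]), np.int32(4978))
(array([306.648, 205.308]), np.int32(250))
(array([262.31216506, 238.58118971]), np.int32(3732))
(array([310.16831683, 251.55445545]), np.int32(101))
[ 0.50063568  0.14993381 -0.29450693  0.12857726] 
res [-0.12 -0.18 -0.13  0.03 -0.5  -0.37  0.24  0.09] area [4684.  273. 3568.  127.]
cornP [0.5558 0.0219 0.162 ] [0.5548 0.0185 0.132 ] 0.555
cornM [0.3836 0.0741 0.162 ] [0.3826 0.0708 0.132 ] 0.389
knob [0.4587 0.0118 0.1972] [0.4565 0.0045 0.162 ] 0.457
```

View pics/fit.png

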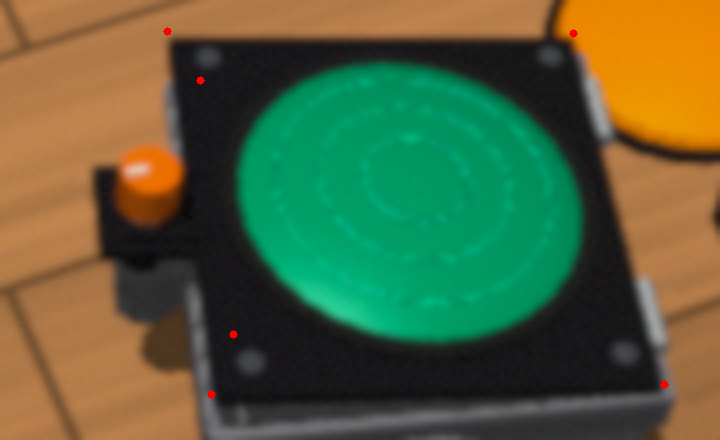

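The fitted red points lie within about 2 px of the door's real corners, and the door is about 0.13 rad ajar. I'll raise the arm and travel to above the +x free corner, closing the fingers on the way.

Request:
jog_arm --pt "0 0 0.05 0 0 0 0" --pt "0 0 0.05 0 0 0 0" --pt "0.025 0.042 0 0 0 0.066 0" --pt "0.025 0.042 0 0 0 0.066 0" --pt "0.025 0.042 0 0 0 0.066 0" --pt "0.025 0.042 0 0 0 0.066 0" --pt "0.025 0.042 0 0 0 0.066 0" --pt "0.025 0.042 0 0 0 0.066 0" --pt "0.025 0.042 0 0 0 0.066 0" --pt "0.025 0.042 0 0 0 0.066 0" --newtons 30

```text
t: 1.1
eef_pos: [0.3515, -0.3199, 0.3531]
tool_rot: [-0.0, 0.929, 0.369, -0.0]
contact_force: [0.7, -0.0, 0.8]
gripper_width: 0.001
grasp_force: 0.0
```

Request:
jog_arm --pt "0.025 0.042 0 0 0 0.066 0" --pt "0.025 0.042 0 0 0 0.066 0" --pt "0.025 0.042 0 0 0 0.066 0" --pt "0.025 0.042 0 0 0 0.066 0" --pt "0.025 0.042 0 0 0 0.066 0" --pt "0.025 0.042 0 0 0 0.066 0" --pt "0.025 0.042 0 0 0 0.066 0" --pt "0.025 0.042 0 0 0 0.066 0" --pt "0 0 0 0 0 0 0"

```text
t: 2.0
eef_pos: [0.5525, 0.0217, 0.353]
tool_rot: [-0.002, 0.798, 0.603, 0.002]
contact_force: [-0.3, 1.0, -0.0]
gripper_width: -0.003
grasp_force: 0.0
```

```bash
python3 - <<'E'
from h import *
import pickle
o=bot.get_obs(); r=R(o["tool_rot"])
print(o["t"],o["q"].round(3),o["eef_pos"],"yawx",np.arctan2(r[1,0],r[0,0]),r[:,2].round(3),o["contact_force"])
c=bot.read_camera("wrist"); pickle.dump(c,open("w1.pkl","wb")); cv2.imwrite("pics/w1.png",c["img"][:,:,::-1])
E
```

```text
2.0 [ 0.375  0.254 -0.632  1.689  0.152  1.249 -0.567] [0.55250589 0.02174638 0.35301216] yawx 1.2934848372768013 [ 0.     0.005 -1.   ] [-0.31386455  1.03461776 -0.023546  ]
```

View pics/w1.png

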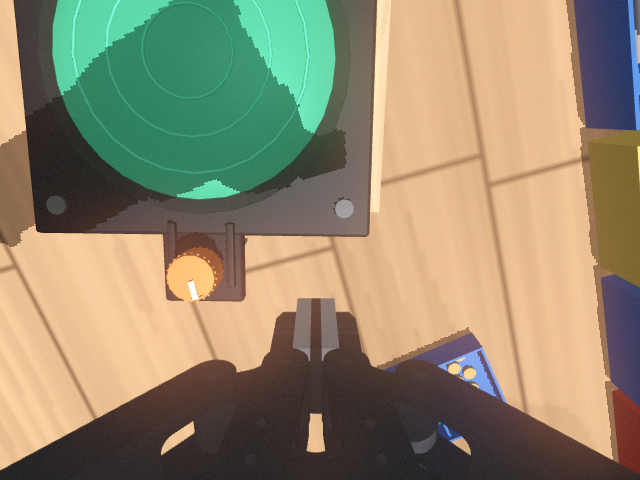

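The wrist view shows the door's free edge from (38,232) to (368,235), the ear, and the orange knob top at (191,276) with its white rib pointing image-down. The +x bolt is at (344,208). I'll add these points to the fit.

```bash
cat > fit2.py <<'E'
from fit import *
w=pickle.load(open("w1.pkl","rb")); s=cs[0]
M=np.array([m[0] for m in meas])
K=[.0,-.152,.0465]
obs=[(w,[.128,-.126,.012],(369,236)),(w,[-.128,-.126,.012],(37,232)),(w,K,(191,276)),
(s,[.128,-.126,.012],(323.2,260.5)),(s,[-.128,-.126,.012],(312.7,170.2)),(s,[.128,.126,.012],(437.5,258)),(s,[-.128,.126,.012],(413.2,170))]
def f(p): return np.r_[(pred(p)[:,:2]-M).ravel(),np.ravel([proj(c,world(p,[P])[0])-u for c,P,u in obs])]
r=least_squares(f,[.5,.15,-.29,.12],diff_step=1e-3,loss="soft_l1"); p=r.x
print(p,"\n",f(p).reshape(-1,2).round(1).tolist()); q=p.copy(); q[3]=0
for n,P in dict(cornP=[.09,-.11,.012],knob=[0,-.152,.042]).items(): print(n,world(p,[P])[0].round(4),world(q,[P])[0].round(4))
E
python3 fit2.py | tail -4
```

```text
[ 0.50151724  0.15049357 -0.294405    0.1081563 ] 
 [[-0.0, 0.7], [-0.3, 1.8], [-0.4, -0.6], [0.5, -0.0], [0.2, -0.4], [-0.6, -1.9], [0.5, 1.4], [-0.2, -0.4], [-0.8, -0.7], [-1.0, -1.6], [0.5, -1.5]]
cornP [0.5565 0.0217 0.1573] [0.5557 0.0191 0.132 ]
knob [0.4592 0.0109 0.1917] [0.4574 0.005  0.162 ]
```

Request:
jog_arm --pt "0.003 -0.001 -0.045 0 0 0 0" --pt "0 0 -0.045 0 0 0 0" --pt "0 0 -0.045 0 0 0 0" --pt "0 0 -0.02 0 0 0 0" --pt "0 0 -0.01 0 0 0 0" --pt "0 0 0 0 0 0 0"

```text
t: 2.65
eef_pos: [0.5534, 0.012, 0.1874]
tool_rot: [-0.0, 0.802, 0.597, -0.001]
contact_force: [0.1, -0.5, 0.6]
gripper_width: 0.0
grasp_force: 0.0
```

Request:
jog_arm --pt "0 0 -0.005 0 0 0 0" --pt "0 0 -0.005 0 0 0 0" --pt "0 0 -0.005 0 0 0 0" --pt "0 0 -0.005 0 0 0 0" --pt "0 0 -0.005 0 0 0 0" --pt "0 0 -0.004 0 0 0 0" --pt "0 0 0 0 0 0 0"

```text
t: 3.35
eef_pos: [0.5537, 0.0136, 0.1585]
tool_rot: [-0.001, 0.801, 0.598, -0.0]
contact_force: [0.1, -0.4, -0.1]
gripper_width: -0.001
grasp_force: 0.0
```

Request:
jog_arm --pt "0 0.003 -0.002 0 0 0 0" --pt "0 0 -0.002 0 0 0 0" --pt "0 0 -0.002 0 0 0 0" --pt "0 0 0 0 0 0 0"

```text
t: 3.75
eef_pos: [0.5541, 0.0164, 0.1541]
tool_rot: [0.0, 0.802, 0.598, -0.0]
contact_force: [-3.2, -3.2, 11.4]
gripper_width: -0.004
grasp_force: 5.8
```

```bash
python3 - <<'E'
from h import *
o=bot.get_obs(); print(o["eef_pos"],o["contact_force"])
c=bot.read_camera("wrist"); cv2.imwrite("pics/w2.png",c["img"][:,:,::-1])
E
```

```text
[0.55405451 0.01640513 0.15405471] [-3.24835707 -3.23037489 11.44971916]
```

View pics/w2.png

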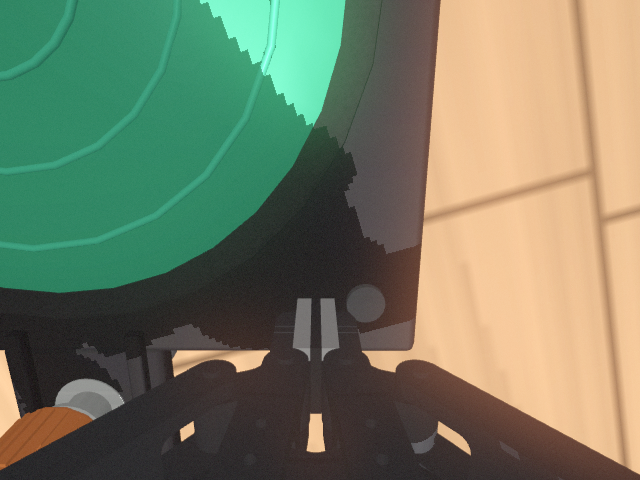

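The fingers press the black frame beside the bolt at (366,303), clear of the green lens. The tips are at 132 mm with 11 N reaction. One more small push will confirm it is seated.

Request:
jog_arm --pt "0 0 -0.002 0 0 0 0" --pt "0 0 0 0 0 0 0" --pt "0 0 0 0 0 0 0" --pt "0 0 0 0 0 0 0"

```text
t: 4.2
eef_pos: [0.5542, 0.0165, 0.154]
tool_rot: [0.001, 0.802, 0.598, -0.0]
contact_force: [-9.6, -3.2, 28.9]
gripper_width: -0.001
grasp_force: 14.1
```

Request:
jog_arm --pt "0 0 0.02 0 0 0 0" --pt "0 -0.01 0.045 0 0 0 0.6" --pt "-0.04 -0.02 0.02 0 0 0 0.6" --pt "-0.05 0 0 0 0 0 0.6" --pt "0 0 0 0 0 0 0.6" --pt "0 0 0 0 0 0 0.6"

```text
t: 4.8
eef_pos: [0.4631, -0.0135, 0.2361]
tool_rot: [0.0, 0.801, 0.598, -0.0]
contact_force: [0.5, -1.1, -0.1]
gripper_width: 0.6
grasp_force: 0.0
```

```bash
python3 - <<'E'
from h import *
import pickle
o=bot.get_obs(); r=R(o["tool_rot"])
print(o["t"],o["q"].round(3),o["eef_pos"],"yawx",np.arctan2(r[1,0],r[0,0]),r[:,2].round(3),o["contact_force"])
c=bot.read_camera("wrist"); pickle.dump(c,open("w3.pkl","wb")); cv2.imwrite("pics/w3.png",c["img"][:,:,::-1])
E
```

```text
4.8 [ 0.469  0.204 -0.64   2.027  0.149  0.956 -0.536] [ 0.46305317 -0.01353     0.23607767] yawx 1.282305172741835 [-0. -0. -1.] [ 0.53822803 -1.10221204 -0.06511247]
```

View pics/w3.png

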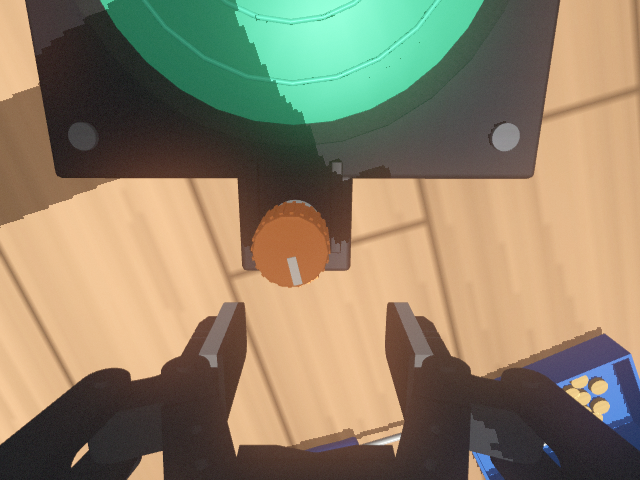

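Door is down at 29 N with no further motion. The wrist view shows the knob top centred near (291,248), door corners at (58,178) and (533,178), and the jaws centred at column 316. Next I'll compute the knob's position.

```bash
python3 - <<'E'
from h import *
import pickle
c=pickle.load(open("w3.pkl","rb"))
m=cv2.inRange(cv2.cvtColor(c["img"],cv2.COLOR_RGB2HSV),(3,130,60),(17,255,255)); n,l,s,ce=cv2.connectedComponentsWithStats(m)
i=min((i for i in range(1,n) if s[i,4]>500),key=lambda i:np.hypot(*(ce[i]-[291,248]))); print(s[i],ce[i])
x0,w=s[i,0],s[i,2]; yb=s[i,1]+s[i,3]
for z in(.178,.181): print(z,ray(c,x0+w/2,yb-w/2,z), "diam",np.linalg.norm(ray(c,x0,248,z)-ray(c,x0+w,248,z)))
a,b=ray(c,58,178,.132),ray(c,533,178,.132); d=(b-a)/np.linalg.norm(b-a); print("edge len",np.linalg.norm(b-a),"yaw",np.arctan2(d[1],d[0]),"knob from edge",(a+b)/2+.026*np.array([d[1],-d[0],0]))
print("TCP px",proj(c,[.463,-.0135,.17]), "rib dir",ray(c,296,284,.182)-ray(c,291,258,.182))
E
```

```text
[ 247  201   84   87 5081] [290.48710884 243.02893131]
0.178 [0.45710282 0.00681678 0.178     ] diam 0.03706130511229604
0.181 [0.45755784 0.00766605 0.181     ] diam 0.0364357771388009
edge len 0.2511575695617548 yaw -0.2886963141496581 knob from edge [0.45745164 0.00381443 0.132     ]
TCP px [314.97427172 276.95121105] rib dir [-0.00153803 -0.01224189  0.        ]
```

Request:
jog_arm --pt "-0.0055 0.019 0 0 0 0 0.7" --pt "0 0 -0.02 0 0 0 0.7" --pt "0 0 -0.02 0 0 0 0.7" --pt "0 0 -0.016 0 0 0 0.7" --pt "0 0 -0.01 0 0 0 0.7" --pt "0 0 0 0 0 0 0.7"

```text
t: 5.45
eef_pos: [0.4587, 0.0057, 0.169]
tool_rot: [-0.001, 0.801, 0.598, -0.001]
contact_force: [-0.9, 0.0, -0.3]
gripper_width: 0.702
grasp_force: 0.0
```

Request:
jog_arm --pt "-0.001 0 0 0 0 0 0.3" --pt "0 0 0 0 0 0 0.3" --pt "0 0 0 0 0 0 0.3" --pt "0 0 0 0 0 0 0.3" --pt "0 0 0 0 0 0 0.3" --newtons 25

```text
t: 5.95
eef_pos: [0.4575, 0.0056, 0.1711]
tool_rot: [0.0, 0.801, 0.598, 0.0]
contact_force: [-4.8, 2.3, 6.0]
gripper_width: 0.39
grasp_force: 24.7
```

Gripped at 33 mm opening with a light downward push. Turning backward and following the thread up.

Request:
jog_arm --pt "0 0 6e-05 0 0 0.08 0.3" --pt "0 0 6e-05 0 0 0.08 0.3" --pt "0 0 6e-05 0 0 0.08 0.3" --pt "0 0 6e-05 0 0 0.08 0.3" --pt "0 0 6e-05 0 0 0.08 0.3" --pt "0 0 6e-05 0 0 0.08 0.3" --pt "0 0 6e-05 0 0 0.08 0.3" --pt "0 0 6e-05 0 0 0.08 0.3" --pt "0 0 6e-05 0 0 0.08 0.3" --pt "0 0 0 0 0 0 0.3"

```text
t: 6.95
eef_pos: [0.4569, 0.0057, 0.1715]
tool_rot: [-0.0, 0.539, 0.843, -0.0]
contact_force: [-7.4, 2.7, 9.1]
gripper_width: 0.395
grasp_force: 25.0
```

```bash
cat > st.py <<'E'
from h import *
o=bot.get_obs(); r=R(o["tool_rot"]); print(o["t"],o["q"].round(3),o["eef_pos"].round(5),"yaw",np.arctan2(r[1,0],r[0,0]).round(3),o["contact_force"].round(1),o["torque"].round(2))
E
python3 st.py
```

```text
6.95 [ 5.210e-01  3.210e-01 -7.750e-01  2.098e+00  3.020e-01  8.340e-01
 -1.000e-03] [0.45688 0.00566 0.1715 ] yaw 2.004 [-7.4  2.7  9.1] [0.56 1.43 0.02]
```

Request:
jog_arm --pt "-0.0006 0.0002 5e-05 0 0 0.06 0.3" --pt "0 0 5e-05 0 0 0.06 0.3" --pt "0 0 5e-05 0 0 0.06 0.3" --pt "0 0 0 0 0 0 0.3"

```text
t: 7.35
eef_pos: [0.4566, 0.0056, 0.1716]
tool_rot: [-0.0, 0.461, 0.887, -0.0]
contact_force: [-6.1, 2.1, 6.9]
gripper_width: 0.389
grasp_force: 24.8
```

```bash
python3 st.py; python3 - <<'E'
from h import *
c=bot.read_camera("wrist"); cv2.imwrite("pics/w4.png",c["img"][100:480,120:520,::-1])
E
```

```text
7.35 [ 0.552  0.33  -0.813  2.098  0.322  0.84   0.16 ] [0.45663 0.00562 0.17162] yaw 2.183 [-6.1  2.1  6.9] [0.38 1.13 0.03]
```

View pics/w4.png

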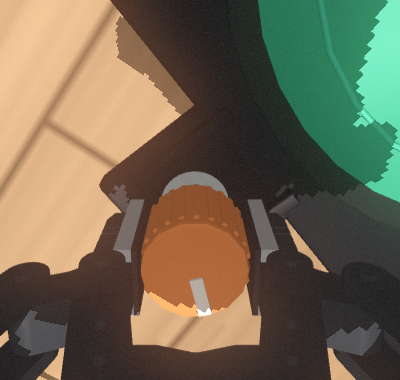

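The rib still points down-right relative to the jaws, at (205,300) in the crop, so the knob is turning with the tool. Backward turn so far is 0.90 rad, and from here I'll watch the vertical force.

Request:
jog_arm --pt "0 0 4e-05 0 0 0.06 0.3" --pt "0 0 4e-05 0 0 0.06 0.3" --pt "0 0 0 0 0 0 0.3"

```text
t: 7.7
eef_pos: [0.4565, 0.0056, 0.1717]
tool_rot: [-0.0, 0.407, 0.913, -0.0]
contact_force: [-6.2, 0.7, 7.2]
gripper_width: 0.392
grasp_force: 24.8
```

Request:
jog_arm --pt "0 0 4e-05 0 0 0.06 0.3" --pt "0 0 4e-05 0 0 0.06 0.3" --pt "0 0 0 0 0 0 0.3"

```text
t: 8.0
eef_pos: [0.4564, 0.0055, 0.1716]
tool_rot: [-0.0, 0.351, 0.936, -0.0]
contact_force: [-6.1, 0.9, 6.4]
gripper_width: 0.388
grasp_force: 24.7
```

Request:
jog_arm --pt "0 0 4e-05 0 0 0.06 0.3" --pt "0 0 4e-05 0 0 0.06 0.3" --pt "0 0 0 0 0 0 0.3"

```text
t: 8.3
eef_pos: [0.4563, 0.0055, 0.1716]
tool_rot: [-0.001, 0.295, 0.956, -0.0]
contact_force: [-5.3, 0.4, 5.9]
gripper_width: 0.392
grasp_force: 24.7
```

Request:
jog_arm --pt "0 0 0 0 0 0.06 0.3" --pt "0 0 0 0 0 0.06 0.3" --pt "0 0 0 0 0 0 0.3"

```text
t: 8.6
eef_pos: [0.4563, 0.0053, 0.1714]
tool_rot: [-0.001, 0.237, 0.971, -0.0]
contact_force: [-5.2, 1.2, 3.3]
gripper_width: 0.387
grasp_force: 24.7
```

Request:
jog_arm --pt "0 0 0 0 0 0.06 0.3" --pt "0 0 0 0 0 0.06 0.3" --pt "0 0 0 0 0 0 0.3"

```text
t: 8.9
eef_pos: [0.4562, 0.0053, 0.171]
tool_rot: [-0.001, 0.179, 0.984, -0.0]
contact_force: [-4.7, 1.4, 0.9]
gripper_width: 0.393
grasp_force: 24.8
```

```bash
python3 st.py
```

```text
8.9 [ 0.655  0.371 -0.944  2.093  0.395  0.865  0.691] [0.45622 0.00526 0.17104] yaw 2.781 [-4.7  1.4  0.9] [ 0.38  0.93 -0.06]
```

The vertical force fell to 0.9 N and the tool sank, which suggests the thread end has been passed at about 1.3–1.5 rad. Testing with a light downward move.

Request:
jog_arm --pt "0 0 -0.0005 0 0 0 0.3" --pt "0 0 -0.0005 0 0 0 0.3" --pt "0 0 0 0 0 0 0.3"

```text
t: 9.2
eef_pos: [0.4562, 0.0053, 0.1699]
tool_rot: [-0.001, 0.18, 0.984, -0.0]
contact_force: [-5.0, 0.7, -1.4]
gripper_width: 0.392
grasp_force: 24.9
```

Request:
jog_arm --pt "0 0 -0.001 0 0 0 0.3" --pt "0 0 -0.001 0 0 0 0.3" --pt "0 0 0 0 0 0 0.3"

```text
t: 9.5
eef_pos: [0.4562, 0.0052, 0.1678]
tool_rot: [-0.001, 0.18, 0.984, -0.0]
contact_force: [-5.1, 1.2, -0.5]
gripper_width: 0.381
grasp_force: 24.9
```

Request:
jog_arm --pt "0 0 -0.001 0 0 0 0.3" --pt "0 0 -0.0005 0 0 0 0.3" --pt "0 0 0 0 0 0 0.3"

```text
t: 9.8
eef_pos: [0.4564, 0.0053, 0.1672]
tool_rot: [-0.001, 0.18, 0.984, -0.001]
contact_force: [-9.7, 1.4, 10.2]
gripper_width: 0.393
grasp_force: 26.1
```

```bash
python3 st.py
```

```text
9.8 [ 0.648  0.377 -0.938  2.096  0.404  0.859  0.682] [0.45638 0.00528 0.1672 ] yaw 2.78 [-9.7  1.4 10.2] [ 0.15  1.94 -0.01]
```

The screw dropped about 4.5 mm and landed on the next thread at 10 N. Turning forward and following it down at 0.8 mm/rad.

Request:
jog_arm --pt "-0.0004 0 0.0004 0 0 -0.04 0.3" --pt "0 0 -0.0001 0 0 -0.12 0.3" --pt "0 0 -0.0001 0 0 -0.12 0.3" --pt "0 0 -0.0001 0 0 -0.12 0.3" --pt "0 0 -0.0001 0 0 -0.12 0.3" --pt "0 0 -0.0001 0 0 -0.12 0.3" --pt "0 0 -0.0001 0 0 -0.12 0.3" --pt "0 0 -0.0001 0 0 -0.12 0.3" --pt "0 0 -0.0001 0 0 -0.12 0.3" --pt "0 0 0 0 0 0 0.3"

```text
t: 10.8
eef_pos: [0.4569, 0.0057, 0.1666]
tool_rot: [0.0, 0.629, 0.777, 0.0]
contact_force: [-3.5, 2.5, 0.2]
gripper_width: 0.389
grasp_force: 25.1
```

```bash
python3 st.py
```

```text
10.8 [ 0.473  0.315 -0.719  2.107  0.285  0.814 -0.209] [0.45689 0.00568 0.16662] yaw 1.78 [-3.5  2.5  0.2] [ 0.46  0.68 -0.02]
```

Request:
jog_arm --pt "0 0 -0.0001 0 0 -0.12 0.3" --pt "0 0 -0.0001 0 0 -0.12 0.3" --pt "0 0 -0.0001 0 0 -0.12 0.3" --pt "0 0 -0.0001 0 0 -0.12 0.3" --pt "0 0 -0.0001 0 0 -0.12 0.3" --pt "0 0 -0.0001 0 0 -0.12 0.3" --pt "0 0 -0.0001 0 0 -0.12 0.3" --pt "0 0 -0.0001 0 0 -0.12 0.3" --pt "0 0 -0.0001 0 0 -0.12 0.3" --pt "0 0 -0.0001 0 0 -0.12 0.3"

```text
t: 11.8
eef_pos: [0.4578, 0.0051, 0.1658]
tool_rot: [0.0, 0.958, 0.286, 0.001]
contact_force: [-1.1, 1.0, -0.4]
gripper_width: 0.388
grasp_force: 25.1
```

Request:
jog_arm --pt "0 0 -0.0001 0 0 -0.12 0.3" --pt "0 0 -0.0001 0 0 -0.12 0.3" --pt "0 0 -0.0001 0 0 -0.12 0.3" --pt "0 0 -0.0001 0 0 -0.12 0.3" --pt "0 0 -0.0001 0 0 -0.12 0.3" --pt "0 0 -0.0001 0 0 -0.12 0.3" --pt "0 0 -0.0001 0 0 -0.12 0.3" --pt "0 0 -0.0001 0 0 -0.12 0.3" --pt "0 0 0 0 0 0 0.3"

```text
t: 12.7
eef_pos: [0.4576, 0.0042, 0.1649]
tool_rot: [0.001, 0.982, -0.188, 0.001]
contact_force: [0.2, -3.6, -0.5]
gripper_width: 0.391
grasp_force: 25.1
```

```bash
python3 st.py
```

```text
12.7 [ 0.123  0.257 -0.308  2.128  0.113  0.77  -2.205] [0.45763 0.00425 0.16492] yaw -0.378 [ 0.2 -3.6 -0.5] [-0.93 -0.   -0.02]
```

Forward 3.16 rad so far, but q7 is nearing its limit. I'll release, turn the open jaws back half a turn, and regrip.

Request:
jog_arm --pt "0 0 0 0 0 0 0.65" --pt "0 0 0 0 0 0 0.65" --pt "0 0 0 0 0 0 0.65" --pt "0 0.001 0 0 0 0.14 0.65" --pt "0 0 0 0 0 0.14 0.65" --pt "0 0 0 0 0 0.14 0.65" --pt "0 0 0 0 0 0.14 0.65" --pt "0 0 0 0 0 0.14 0.65" --pt "0 0 0 0 0 0.14 0.65" --pt "0 0 0 0 0 0.14 0.65"

```text
t: 13.7
eef_pos: [0.4568, 0.0065, 0.1646]
tool_rot: [-0.0, 0.954, 0.3, 0.0]
contact_force: [-0.0, -0.5, -0.5]
gripper_width: 0.649
grasp_force: 0.0
```

Request:
jog_arm --pt "0 0 0 0 0 0.14 0.65" --pt "0 0 0 0 0 0.14 0.65" --pt "0 0 0 0 0 0.14 0.65" --pt "0 0 0 0 0 0.14 0.65" --pt "0 0 0 0 0 0.14 0.65" --pt "0 0 0 0 0 0.14 0.65" --pt "0 0 0 0 0 0.14 0.65" --pt "0 0 0 0 0 0.14 0.65" --pt "0 0 0 0 0 0.14 0.65" --pt "0 0 0 0 0 0.14 0.65"

```text
t: 14.7
eef_pos: [0.4568, 0.0065, 0.1647]
tool_rot: [0.0, 0.537, 0.844, 0.0]
contact_force: [0.7, 0.4, -0.0]
gripper_width: 0.649
grasp_force: 0.0
```

Request:
jog_arm --pt "0 0 0 0 0 0.14 0.65" --pt "0 0 0 0 0 0.14 0.65" --pt "0 0 0 0 0 0.14 0.65" --pt "0 0 0 0 0 0.14 0.65" --pt "0 0 0 0 0 0.14 0.65" --pt "0 0 0 0 0 0.08 0.65" --pt "0 0 0 0 0 0 0.65"

```text
t: 15.4
eef_pos: [0.4568, 0.0064, 0.1646]
tool_rot: [0.0, 0.178, 0.984, 0.0]
contact_force: [-0.2, -0.4, 0.5]
gripper_width: 0.652
grasp_force: 0.0
```

```bash
python3 st.py;  python3 - <<'E'
from h import *
c=bot.read_camera("wrist"); cv2.imwrite("pics/w5.png",c["img"][100:480,120:520,::-1])
E
```

```text
15.4 [ 0.641  0.379 -0.932  2.099  0.406  0.851  0.682] [0.45676 0.00637 0.16456] yaw 2.783 [-0.2 -0.4  0.5] [0.01 0.05 0.06]
```

View pics/w5.png

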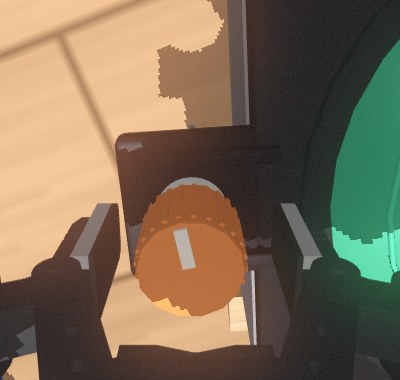

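The rib now points up-left in the crop, from (191,260) to (182,230). That is exactly half a turn relative to the jaws, so the screw stayed put on release. Regripping.

Request:
jog_arm --pt "0 -0.0012 0 0 0 0 0.65" --pt "0 0 0 0 0 0 0.3" --pt "0 0 0 0 0 0 0.3" --pt "0 0 0 0 0 0 0.3" --pt "0 0 0 0 0 0 0.3" --pt "0 0 0 0 0 0 0.3"

```text
t: 16.05
eef_pos: [0.4567, 0.0049, 0.1646]
tool_rot: [0.0, 0.179, 0.984, -0.0]
contact_force: [-1.5, -1.6, 2.2]
gripper_width: 0.39
grasp_force: 25.7
```

Request:
jog_arm --pt "0 0 -0.0001 0 0 -0.12 0.3" --pt "0 0 -0.0001 0 0 -0.12 0.3" --pt "0 0 -0.0001 0 0 -0.12 0.3" --pt "0 0 -0.0001 0 0 -0.12 0.3" --pt "0 0 -0.0001 0 0 -0.12 0.3" --pt "0 0 -0.0001 0 0 -0.12 0.3" --pt "0 0 -0.0001 0 0 -0.12 0.3" --pt "0 0 -0.0001 0 0 -0.12 0.3" --pt "0 0 -0.0001 0 0 -0.12 0.3"

```text
t: 16.95
eef_pos: [0.4568, 0.005, 0.1638]
tool_rot: [0.0, 0.661, 0.75, 0.0]
contact_force: [-1.1, -1.8, 2.8]
gripper_width: 0.395
grasp_force: 25.9
```

```bash
python3 st.py
```

```text
16.95 [ 0.452  0.315 -0.693  2.11   0.278  0.805 -0.285] [0.45682 0.00505 0.16379] yaw 1.697 [-1.1 -1.8  2.8] [-0.32  0.19  0.  ]
```

Request:
jog_arm --pt "0 0 -0.0001 0 0 -0.12 0.3" --pt "0 0 -0.0001 0 0 -0.12 0.3" --pt "0 0 -0.0001 0 0 -0.12 0.3" --pt "0 0 -0.0001 0 0 -0.12 0.3" --pt "0 0 -0.0001 0 0 -0.12 0.3" --pt "0 0 -0.0001 0 0 -0.12 0.3" --pt "0 0 -0.0001 0 0 -0.12 0.3" --pt "0 0 -0.0001 0 0 -0.12 0.3" --pt "0 0 -0.0001 0 0 -0.12 0.3"

```text
t: 17.85
eef_pos: [0.457, 0.0049, 0.163]
tool_rot: [0.0, 0.953, 0.304, 0.0]
contact_force: [-0.0, -2.0, 2.1]
gripper_width: 0.385
grasp_force: 25.8
```

Request:
jog_arm --pt "0 0 -0.0001 0 0 -0.12 0.3" --pt "0 0 -0.0001 0 0 -0.12 0.3" --pt "0 0 -0.0001 0 0 -0.12 0.3" --pt "0 0 -0.0001 0 0 -0.12 0.3" --pt "0 0 -0.0001 0 0 -0.12 0.3" --pt "0 0 -0.0001 0 0 -0.12 0.3" --pt "0 0 -0.0001 0 0 -0.12 0.3" --pt "0 0 -0.0001 0 0 -0.12 0.3" --pt "0 0 -0.0001 0 0 -0.12 0.3" --pt "0 0 0 0 0 0 0.3"

```text
t: 18.85
eef_pos: [0.4569, 0.0047, 0.162]
tool_rot: [0.0, 0.974, -0.228, 0.0]
contact_force: [0.6, -4.2, 3.3]
gripper_width: 0.392
grasp_force: 25.8
```

Request:
jog_arm --pt "0 0 0 0 0 0 0.3" --pt "0 0 0 0 0 0 0.3" --pt "0 0 0 0 0 0 0.3"

```text
t: 19.15
eef_pos: [0.4569, 0.0047, 0.162]
tool_rot: [0.0, 0.974, -0.227, 0.0]
contact_force: [0.4, -3.6, 5.1]
gripper_width: 0.387
grasp_force: 25.9
```

```bash
python3 st.py;  python3 - <<'E'
from h import *
c=bot.read_camera("wrist"); cv2.imwrite("pics/w6.png",c["img"][:,:,::-1])
E
```

```text
19.15 [ 0.101  0.259 -0.283  2.133  0.104  0.762 -2.277] [0.45686 0.00474 0.16198] yaw -0.457 [ 0.4 -3.6  5.1] [-1.12  0.01 -0.01]
```

View pics/w6.png

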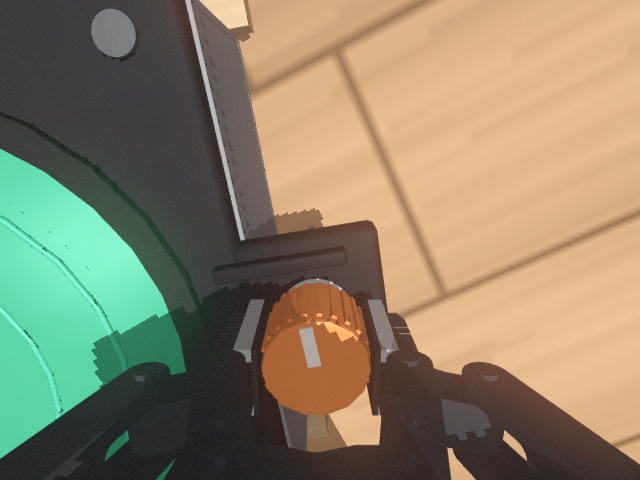

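The rib still sits at the same angle in the jaws (310,347), and the door edge is flush on the rim. The screw sank 5.2 mm over 6.4 rad, gripped at 26 N with the tool still. Handing in.

```bash
python3 -c "
from station import bot; print(bot.hand_in())"
```

```text
the job is handed in; nothing more can be done
None
```

I handed the job in with the door pressed shut and the screw started: it dropped about 4.5 mm when turned back, then sank about 5 mm over one full forward turn. The knob is still gripped at 26 N; the hand-in returned no verdict.

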